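# Lock the gel casting clamp with an extension bar

### The arm

A 7-joint arm with a two-finger parallel gripper is mounted at the origin on the work surface. World frame = base frame: x ahead of the robot, y to its left, z up, the work surface at z = 0. Lengths are in m, angles in rad, forces in N, time in s.
With the tool pointing down it reaches from about 0.425 to 0.875 m from the base axis. Payload 8.4 kg.
Tool frame: the origin (TCP) lies midway between the tips of the shut fingers; the grasp point (between the pads) lies 19 mm behind it (env.hold_point_z is the distance from the TCP to the grasp point, in m); z points along the fingers, y is the direction in which the jaws open and shut (so a half turn about z gives the same grasp; the last joint's range is limited). The gripper opens to 85 mm and grips with 20 to 120 N. Pads are 22 mm wide; open, the fingers measure 114 mm over their backs; the gripper's body (76 mm by 85 mm) begins 54 mm behind the grasp point. The pads swing forward as they close: fully open they stand 13 mm farther back than shut.
Start: joints at [-1.449, 0.333, 0.04, 1.465, -0.013, 1.343, -0.059], TCP at [0.142, 0.634, 0.231] pointing down, gripper open.
Joint ranges: [-2.58, 2.58], [-0.38, 2.09], [-1.3, 1.39], [0.25, 2.4], [-1.5, 4.64], [0.08, 2.09], [-2.65, 2.65]. Speed limits (rad/s): [2.22, 2.22, 2.79, 2.79, 3.14, 3.14, 3.14].

### API

Orientations are given as a unit quaternion [w, x, y, z].
In Python, from rig import env, capture gives the robot as it stands.
- The arm moves only by the shell command python3 -m crank 'ROWS' [FORCE]. ROWS is text: rows parted by semicolons, each of 7 numbers parted by spaces: the shift along the tool's x, y, z in m, then the turn, a rotation vector about the tool's x, y, z in rad, then the closure in counts, from 0 (fully open) to 255 (shut). In form: x y z ax ay az claw; .... A call has 1 to 5 rows; each row shifts and turns the pose as measured when the row begins, along the tool's axes as they then stand; what a row does not reach is not made up. A row lasts 1/10 s, in which the tool goes at most 50 mm and 8.59 degrees, less where a joint would pass 70% of its speed; a pose out of reach is approached as far as the arm can. A call is refused whole if a number of a shift passes 0.05 or a number of a turn 0.15, either way. A call with a gripper value outside its range is refused whole. The fingers move at their own pace and stop on an object; FORCE is the grip in N (left out, the last holds). Time passes only in rows, so rows that do not move let the fingers close. It gives the time, the measured TCP pose, the force and the opening at its end, in the units of the state.
- env.sense(): the state, without advancing time (a new reading comes with each control period).
- capture(name): name is "side" or "top"; returns a dict with "pixels" (384x512x3 uint8, blue, green, red), "fovy" (degrees; the focal length in pixels is half the picture's height over the tangent of half this angle, whatever the lens; pixels are square), "cx", "cy" (the principal point, pixels), "view" (4x4, takes a point from world to camera coordinates). Camera axes: x right, y down, z forward; pixel columns grow to the right and rows downward; lengths in m; the calibration is good to about 2 mm. A picture is of the moment at which its call begins. There is no depth.
- env.hand_in(): hands the job in, once; it reports no verdict.
The state is a dict: "time_s": time; "qpos": joint angles; "joint_velocities": joint speeds; "tau": joint torques, N m; "tcp_pos": TCP position; "eef_rot": TCP orientation; "ft_force": force on the tool from outside, world axes, zero at the start; "torque": the same for the moment, N m; "width": opening from 0.0 (shut) to 1.0 (fully open).
Only numpy, scipy, OpenCV 4.12 (cv2) and the standard library are available. Lean on these libraries where they do the work, as an engineer would, in place of code of your own. Each camera call takes 0.05 s, during which the arm holds its last target. There are 200 camera calls.

### The job

Seal the gel tray in its casting stand: push the square extension bar fully home over the slanted stub of the clamp's short lever until it meets the shoulder, and swing the lever with it past the dead point so that the clamp snaps to its stop and stays locked by itself. Then pull the bar off and lay it flat on the open bench without dropping it. Move the lever only with the bar, not with the gripper itself, and leave everything else where it is.

Things in the scene. Friction and masses are not known exactly. Their poses are not given: they have to be found in the camera images.
- clamp_pivot (a point): Point on the upright pivot axis of the clamp's lever, 70 mm above the bench, fixed in the casting stand. It has the stand's axes: z up, +y towards the orange trough.
- clamp_lever (a joint): Lever angle (rad) about the upright pivot, growing counter-clockwise from above. At 0 it points 75 deg clockwise from the stand's +x; starts open, 0.1 to 0.26. A rubber seal resists ever more from there, peak about 2.3 N m with friction (0.3) near 0.95, nil at the dead point 1.60; beyond, it pulls itself to its stop at 1.79 and stays locked. Let go short of 1.60 it springs back.
- lever_root (a point): Centre of the flat outer face of the lever's 30 mm shoulder disc, 35 mm from clamp_pivot; x points straight out of it, 25 deg up from level. The bare round stub (12 mm thick, round tip, 60 mm long from this face) nods up or down on a stiff knuckle in the shoulder, so it may point up to 0.2 rad above or below x (tip 12 mm off). Its nod is not reported: see it or feel for it.
- bar: Loose extension bar, lying flat: square tube 24 x 24 mm outside, 240 mm long, about 0.2 kg; 150 mm bare aluminium with an open 16 mm square bore, then 90 mm black rubber grip, closed. Origin on the underside at mid-length, centre line 12 mm higher, balances there; x along it to the rubber end, z up. The 12 mm stub goes up the bore until the tube's end meets the shoulder.
- bar_mouth (a point): Centre of the bar's open end, on its centre line, 120 mm from the bar's middle; axes as the bar's.
- bar_tail (a point): Centre of the bar's closed rubber end, on its centre line, 120 mm from the middle; axes as the bar's.
- gate_face (a point): Middle of the rubber face of the orange gate (118 mm wide, 52 mm high) that slides about 25 mm along the stand's +y as the lever closes; driven by the lever only.
- stand: The casting stand with its clamp, fixed to the bench; origin on the bench under the pivot. White base 150 mm wide in x, 12 mm thick, from y = -60 to 310 mm; over it, from y = 65 to 307 mm, the orange acrylic trough up to 74 mm high with the clear gel tray and the sliding end gate.
- jar: Bystander: glass jar with cap, 70 mm in diameter, 110 mm high, origin under its centre.
- pipette: Bystander: black pipette lying on the bench, about 255 mm long along its x, 26 mm thick, origin under it.
- comb: Bystander: white gel comb lying flat, 100 x 41 x 6 mm, origin about its middle on the bench.
- timer: Bystander: white bench timer, 62 x 62 x 18 mm, origin under its centre.
- spare_tray: Bystander: spare orange open tray, 130 x 160 x 40 mm, origin under its centre.
- beaker: Bystander: glass beaker, 72 mm in diameter, 90 mm high, origin under its centre.
Things that resemble listed ones, but are neither listed nor needed, are in the scene too. Leave any red look-alike of the bar alone.

How it is judged:
On the way, in this order (a step that is already met when the one before it is completed fails the run):
1. the bar is fully home on the lever, its end within 8 mm of the shoulder's face, lever still open (distance between bar_mouth and lever_root below 0.008 m and angle between the x axis of bar_mouth and the x axis of lever_root, either way round below 0.3 rad and value of joint clamp_lever below 1.2 rad), for 0.2 s.
2. the lever is past its dead point with the bar still on it (distance between bar_mouth and lever_root below 0.03 m and value of joint clamp_lever above 1.66 rad), for 0.1 s.
At the end, for the whole second after the job is handed in: The lever is locked at its stop (joint above 1.74 of 1.79 rad), with the bar off it and lying flat and still on the bench (both end centres below 18 mm), not touching the stand (value of joint clamp_lever above 1.74 rad and height (world z) of each of bar_mouth, bar_tail below 0.018 m and linear speed of bar below 0.02 m/s and contact force between bar and stand below 0.2 N).
It fails at once if the gripper or arm itself pushes on the stand or its lever (over 5 N) (contact force between any of the fingers, the arm and stand above 5 N).
It fails at once if the bar is dropped or flung (faster than 1.2 m/s) (linear speed of bar above 1.2 m/s).
It fails at once if a bystander is moved by more than 30 mm (distance of any of jar, pipette, comb, timer, spare_tray, beaker from where it was at the start of the episode above 0.03 m).
It also fails if it takes over 67 s, if anything falls off the work surface, if the arm or the gripper's body presses on something with over 40 N, if the wrist force passes 120 N, or if a joint passes its speed limit or range.

## Working session

There is one attempt and no reset: what is moved stays moved. The work goes in short steps, Python scripts to look and compute and a shell command to move; the robot and the scene stay as the last step left them, time stands still between calls to the robot, and variables do not carry over. Pictures are saved under pics/ and viewed, about 8 in all and at most 12, crops included, and the job is handed in when it is done.

```bash
ls; mkdir -p pics; python3 - <<'E'
from rig import env,capture
import cv2,json,pickle
for n in("side","top"):
    c=capture(n); cv2.imwrite(f"pics/{n}0.png",cv2.resize(c["pixels"],(800,600),interpolation=cv2.INTER_CUBIC)); pickle.dump(c,open(f"pics/{n}0.pkl","wb"))
    print(n,c["fovy"],c["cx"],c["cy"],c["view"].round(4).tolist() if hasattr(c["view"],"round") else c["view"])
print(env.sense(), env.hold_point_z)
E
```

```text
pics
side 49.35756100985206 250.70547469062296 195.46513322978805 [[-0.9194, -0.3933, -0.0048, 0.4893], [-0.2284, 0.5439, -0.8075, 0.2071], [0.3202, -0.7413, -0.5899, 1.5301], [0.0, 0.0, 0.0, 1.0]]
top 48.65818573539407 253.06276977840307 193.48485254553566 [[-0.0174, -0.9998, 0.0058, 0.0064], [-0.996, 0.0168, -0.0873, 0.5505], [0.0872, -0.0073, -0.9962, 1.3545], [0.0, 0.0, 0.0, 1.0]]
{'time_s': 0.1, 'qpos': array([-1.44920349,  0.3338672 ,  0.03989256,  1.46619789, -0.0133968 ,
        1.34326805, -0.05852582]), 'joint_velocities': array([-0.00100548, -0.00043344,  0.00140979,  0.00054368, -0.00190887,
       -0.00090928,  0.00032305]), 'tau': array([ 5.31542537e-03, -6.60021830e+01,  1.37121633e+00, -4.06472504e+01,
        1.72126782e-02,  9.11623123e-03, -1.36641000e-05]), 'tcp_pos': array([0.14229981, 0.63381362, 0.23048566]), 'eef_rot': array([-2.69420229e-05,  1.10201650e-01,  9.93908976e-01, -7.36711323e-04]), 'ft_force': array([0.17033013, 0.00686841, 0.15211301]), 'torque': array([ 0.04242312, -0.00893609, -0.02545455]), 'width': 0.9977652582804035} 0.0187
```

View pics/side0.png

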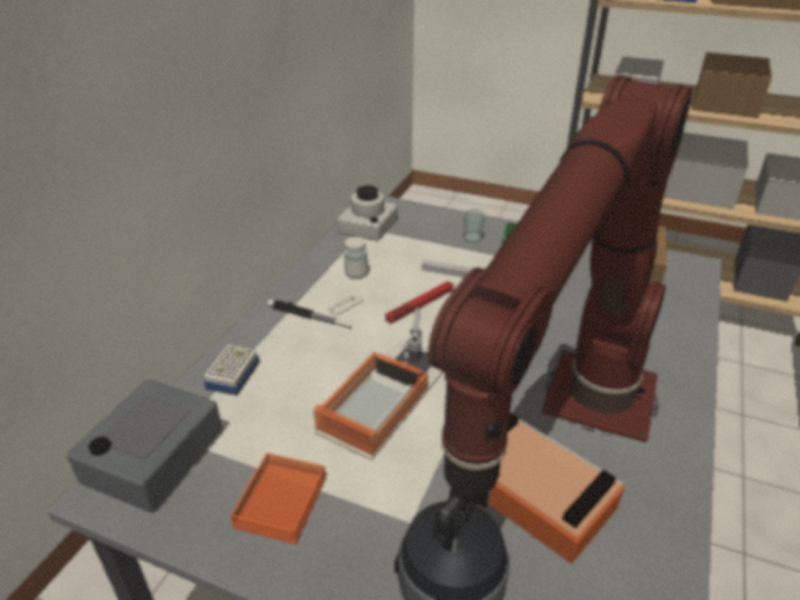

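View pics/top0.png

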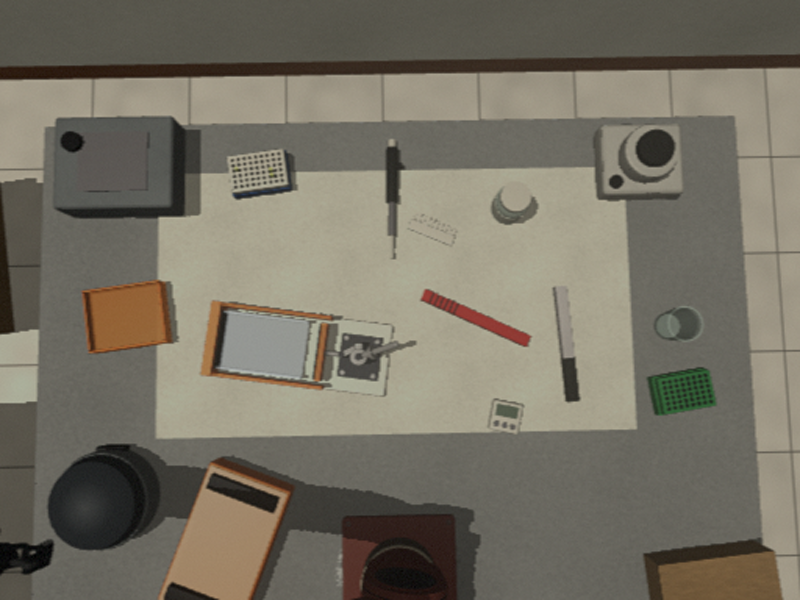

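The top view shows the loose candidates: the red look-alike at (475,318), which I'll leave alone, and the grey and black bar at (566,343), with its aluminium open end at the top (566,288) and rubber end at the bottom (571,400). The pipette at (392,200) is also bar-like. The bar at (566,343) fits the description. The clamp pivot is near (360,355), with the stub pointing right to (415,343). Next is a close crop.

```bash
cat > h.py <<'E'
import numpy as np,pickle,cv2
from scipy.spatial.transform import Rotation as R
def load(n): return pickle.load(open(f"pics/{n}.pkl","rb"))
def K(c):
    f=c["pixels"].shape[0]/2/np.tan(np.radians(c["fovy"]/2)); return f
def ray(c,u,v):
    V=np.array(c["view"]); d=V[:3,:3].T@np.array([(u-c["cx"])/K(c),(v-c["cy"])/K(c),1]); return -V[:3,:3].T@V[:3,3],d/np.linalg.norm(d)
def onz(c,u,v,z):
    o,d=ray(c,u,v); return o+d*(z-o[2])/d[2]
def tri(a,ua,b,ub):
    o1,d1=ray(a,*ua);o2,d2=ray(b,*ub); t=np.linalg.lstsq(np.c_[d1,-d2],o2-o1,rcond=None)[0]
    p,q=o1+t[0]*d1,o2+t[1]*d2; return (p+q)/2,np.linalg.norm(p-q)
def proj(c,p):
    V=np.array(c["view"]); q=V[:3,:3]@np.array(p)+V[:3,3]; return q[:2]/q[2]*K(c)+[c["cx"],c["cy"]]
def crop(c,u0,v0,w,h,s,W=None):
    return cv2.resize(c["pixels"][v0:v0+h,u0:u0+w],(w*s,h*s),interpolation=cv2.INTER_CUBIC)
E
python3 - <<'E'
from h import *
t,s=load("top0"),load("side0")
a=crop(t,205,195,66,66,6); b=crop(t,340,175,40,100,4); d=crop(s,245,190,40,60,6)
im=np.zeros((600,800,3),np.uint8)
im[:396,:396]=a; im[:400,400:560]=b; im[:360,560:800]=d
im[400:600,:400]=crop(s,230,155,100,50,4)
cv2.imwrite("pics/m1.png",im)
for n,u,v,z in(("mouth",566,288,.024),("tail",571,400,.024),("pivot",360,355,.07),("tip",415,343,.11)):print(n,onz(t,u*.64,v*.64,z).round(3))
E
```

```text
mouth [ 0.574 -0.359  0.024]
tail [ 0.343 -0.36   0.024]
pivot [0.442 0.07  0.07 ]
tip [ 0.463 -0.039  0.11 ]
```

View pics/m1.png

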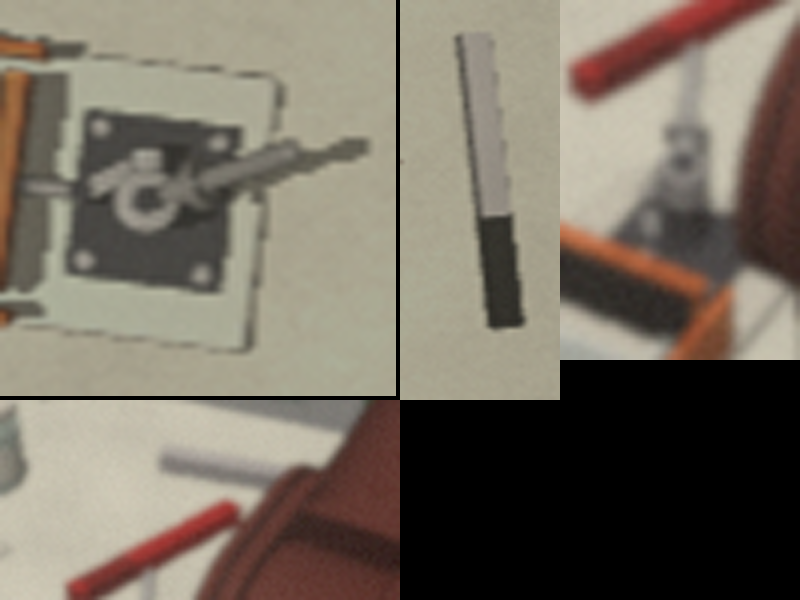

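The crop confirms the choice: aluminium bar, mouth at top (359.5,183.5), rubber end at (366.8,256.5). The pivot ring is at top px (229.5,228.3), the stub tip at top px (254.5,220.3) and about (267,197.5) in the side view.

```bash
python3 - <<'E'
from h import *
t,s=load("top0"),load("side0")
m=onz(t,359.5,183.5,.024);q=onz(t,366.75,256.5,.024);i=onz(t,364.2,228.75,.024)
print("bar",m.round(4),q.round(4),i.round(4),"len",np.linalg.norm(m-q),np.linalg.norm(i-q),"yaw mouthdir",np.degrees(np.arctan2(*(m-q)[1::-1])))
A=onz(t,205+280/6,195+78/6,.012);B=onz(t,205+247/6,195+350/6,.012)
e=A-B;L=np.linalg.norm(e);yaw=np.arctan2(e[1],e[0]);X=e/L;Y=np.array([-X[1],X[0],0])
print("corner",A.round(4),B.round(4),"width",L,"yaw",np.degrees(yaw),"pivot from base",((A+B)/2+.06*Y).round(4))
for z in(.06,.07,.08,.09):print("pivot ring",z,onz(t,205+147/6,195+200/6,z).round(4))
tip,err=tri(t,(254.5,220.3),s,(267.2,197.5));print("tip",tip.round(4),err)
for z in(.085,.1,.11,.12):print(z,onz(t,254.5,220.3,z).round(4))
for P in [(.442,.07)]:
  p0=((A+B)/2+.06*Y);p0[2]=.07
  for lv in(.1,.18,.26):
   for nod in(-.2,-.1,0,.1,.2):
    az=yaw-np.radians(75)+lv;el=np.radians(25)
    f=lambda e:np.array([np.cos(az)*np.cos(e),np.sin(az)*np.cos(e),np.sin(e)])
    r=p0+.035*f(el);tp=r+.06*f(el+nod);print(lv,nod,r.round(3),tp.round(3),proj(t,tp).round(1),proj(s,tp).round(1),proj(t,r).round(1),proj(s,r).round(1))
E
```

```text
bar [ 0.5773 -0.3503  0.024 ] [ 0.3413 -0.3644  0.024 ] [ 0.4302 -0.3598  0.024 ] len 0.23638211345229881 0.08898000702889453 yaw mouthdir 3.4051756915205407
corner [0.5041 0.0022 0.012 ] [0.3576 0.0225 0.012 ] width 0.147833365239181 yaw -7.8911519469534905 pivot from base [0.4391 0.0718 0.012 ]
pivot ring 0.06 [0.4388 0.0731 0.06  ]
pivot ring 0.07 [0.4388 0.0726 0.07  ]
pivot ring 0.08 [0.4387 0.0721 0.08  ]
pivot ring 0.09 [0.4387 0.0716 0.09  ]
tip [ 0.4627 -0.0048  0.1125] 0.0028504404972222643
0.085 [ 0.462  -0.0056  0.085 ]
0.1 [ 0.4617 -0.0054  0.1   ]
0.11 [ 0.4614 -0.0054  0.11  ]
0.12 [ 0.4612 -0.0053  0.12  ]
0.1 -0.2 [0.446 0.041 0.085] [ 0.459 -0.016  0.099] [258.  221.1] [269.4 199. ] [239.5 225.7] [267.1 210.9]
0.1 -0.1 [0.446 0.041 0.085] [ 0.459 -0.014  0.105] [257.5 221.2] [269.4 198. ] [239.5 225.7] [267.1 210.9]
0.1 0 [0.446 0.041 0.085] [ 0.458 -0.012  0.11 ] [256.8 221.3] [269.3 197.2] [239.5 225.7] [267.1 210.9]
0.1 0.1 [0.446 0.041 0.085] [ 0.458 -0.009  0.115] [255.9 221.5] [269.2 196.6] [239.5 225.7] [267.1 210.9]
0.1 0.2 [0.446 0.041 0.085] [ 0.457 -0.006
[... 444 characters left out ...]
5.3 219.4] [267.5 196.4] [239.3 224.9] [266.5 210.9]
0.18 0.2 [0.449 0.042 0.085] [ 0.463 -0.004  0.12 ] [254.2 219.7] [267.5 195.9] [239.3 224.9] [266.5 210.9]
0.26 -0.2 [0.451 0.042 0.085] [ 0.473 -0.012  0.099] [256.5 216.6] [265.7 198.8] [239.  224.2] [265.8 210.9]
0.26 -0.1 [0.451 0.042 0.085] [ 0.472 -0.01   0.105] [256.  216.8] [265.8 197.8] [239.  224.2] [265.8 210.9]
0.26 0 [0.451 0.042 0.085] [ 0.471 -0.008  0.11 ] [255.3 217. ] [265.8 197. ] [239.  224.2] [265.8 210.9]
0.26 0.1 [0.451 0.042 0.085] [ 0.47  -0.005  0.115] [254.5 217.3] [265.8 196.4] [239.  224.2] [265.8 210.9]
0.26 0.2 [0.451 0.042 0.085] [ 0.469 -0.002  0.12 ] [253.5 217.7] [265.8 195.8] [239.  224.2] [265.8 210.9]
```

```bash
python3 - <<'E'
from h import *
from rig import capture
im=np.zeros((600,800,3),np.uint8)
for k,(n,u,v,w,h) in enumerate((("top",226,211,40,30),("side",250,185,33,40))):
    cs=[capture(n) for _ in range(6)]; c=cs[0]; c["pixels"]=np.mean([x["pixels"].astype(float) for x in cs],0).round().astype(np.uint8)
    pickle.dump(c,open(f"pics/{n}1.pkl","wb"))
    s=12 if k==0 else 9
    a=cv2.convertScaleAbs(crop(c,u,v,w,h,s),alpha=1.4); im[:a.shape[0],k*490:k*490+a.shape[1]]=a[:, :800-k*490]
# side x15 lower left
a=cv2.convertScaleAbs(crop(c,257,190,20,15,15),alpha=1.4); im[370:370+225,:300]=a
cv2.imwrite("pics/m2.png",im)
E
```

```text
(no output)
```

View pics/m2.png

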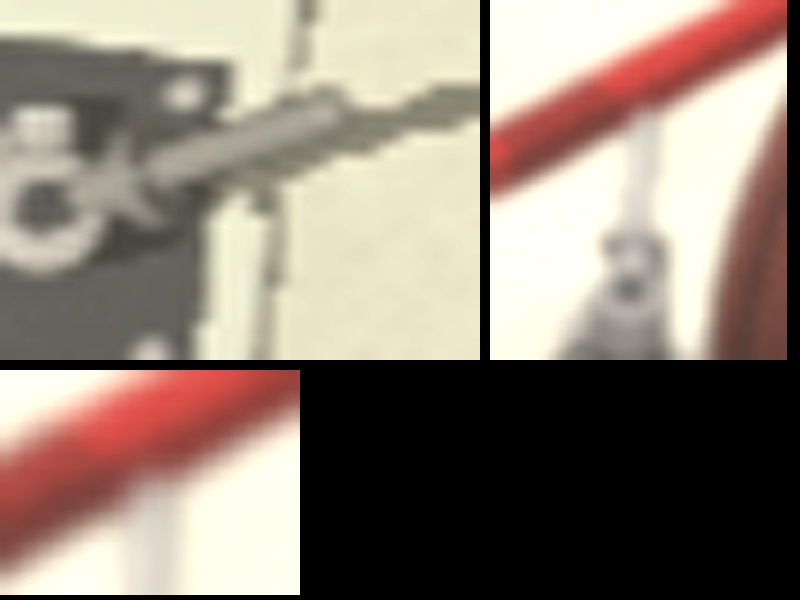

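The tip is at about (0.464,-0.006,0.115). The stub points a little above nominal (nod about +0.1) and the lever is at about 0.18. Next I make a planner helper that prints constant-twist rows.

```bash
cat >> h.py <<'E'
def toolR(az,el):  # tool x = towards the mouth = -(outward bar dir at azimuth az, elevation el); tool z down
    u=np.array([np.cos(el)*np.cos(az),np.cos(el)*np.sin(az),np.sin(el)]); x=-u
    y=np.cross([0,0,-1],x); y/=np.linalg.norm(y); return np.c_[x,y,np.cross(x,y)]
from scipy.linalg import logm,expm
def step(p,Rm,n=None,p0=None,R0=None):
    from rig import env
    s=env.sense()
    if p0 is None:
        p0=s["tcp_pos"];R0=R.from_quat(np.roll(s["eef_rot"],-1)).as_matrix()
    T=np.eye(4);T[:3,:3]=R0.T@Rm;T[:3,3]=R0.T@(np.array(p)-p0)
    L=np.real(logm(T))
    if n is None:
        rv=R.from_matrix(T[:3,:3]).as_rotvec(); n=int(np.ceil(max(np.linalg.norm(T[:3,3])/.048,np.linalg.norm(rv)/.145)))
    S=expm(L/n); row=np.r_[S[:3,3],R.from_matrix(S[:3,:3]).as_rotvec()]
    print("n",n,"row",row.round(4).tolist()); return n,row
E
python3 - <<'E'
from h import *
n,_=step([.5,.1,.26],toolR(np.radians(80+180),0))
E
```

```text
n 14 row [-0.0506, -0.0026, -0.002, 0.0, 0.0, 0.1089]
```

```bash
r="-0.045 -0.002 -0.002 0 0 0.1 0"
python3 -m crank '-0.045 -0.002 -0.002 0 0 0.1 0;-0.045 -0.002 -0.002 0 0 0.1 0;-0.045 -0.002 -0.002 0 0 0.1 0;-0.045 -0.002 -0.002 0 0 0.1 0;-0.045 -0.002 -0.002 0 0 0.1 0' 80
python3 -m crank '-0.045 -0.002 -0.002 0 0 0.1 0;-0.045 -0.002 -0.002 0 0 0.1 0;-0.045 -0.002 -0.002 0 0 0.1 0;-0.045 -0.002 -0.002 0 0 0.1 0;-0.045 -0.002 -0.002 0 0 0.1 0'
python3 -m crank '-0.045 -0.002 -0.002 0 0 0.1 0;-0.045 -0.002 -0.002 0 0 0.1 0;-0.045 -0.002 -0.002 0 0 0.1 0;-0.045 -0.002 -0.002 0 0 0.1 0;-0.045 -0.002 -0.002 0 0 0.1 0'
python3 - <<'E'
from h import *
from rig import env
print(env.sense()["qpos"].round(2))
step([.399,-.361,.1],toolR(np.radians(183.4),0))
E
```

```text
time_s: 1.2
tcp_pos: [0.3385, 0.5361, 0.24]
eef_rot: [-0.002, 0.353, 0.936, -0.0]
ft_force: [0.0, 0.3, -0.3]
width: 1.003
time_s: 1.7
tcp_pos: [0.4703, 0.3444, 0.2495]
eef_rot: [-0.002, 0.583, 0.813, 0.0]
ft_force: [1.8, 0.2, 0.5]
width: 0.999
time_s: 2.2
tcp_pos: [0.489, 0.112, 0.2597]
eef_rot: [-0.001, 0.774, 0.634, 0.001]
ft_force: [0.4, -0.2, 0.3]
width: 1.002
[-0.88 -0.01  0.57  1.8   0.    1.35 -0.51]
n 11 row [-0.0387, 0.0269, 0.0144, -0.0002, -0.0002, 0.1194]
```

```bash
python3 -m crank '-0.039 0.027 0.014 0 0 0.12 0;-0.039 0.027 0.014 0 0 0.12 0;-0.039 0.027 0.014 0 0 0.12 0;-0.039 0.027 0.014 0 0 0.12 0;-0.039 0.027 0.014 0 0 0.12 0'
python3 -m crank '-0.039 0.027 0.014 0 0 0.12 0;-0.039 0.027 0.014 0 0 0.12 0;-0.039 0.027 0.014 0 0 0.12 0;-0.039 0.027 0.014 0 0 0.12 0;-0.039 0.027 0.014 0 0 0.12 0'
python3 - <<'E'
from h import *
from rig import env
print(env.sense()["qpos"].round(2))
step([.399,-.361,.06],toolR(np.radians(183.4),0))
E
```

```text
time_s: 2.7
tcp_pos: [0.5274, -0.1222, 0.1918]
eef_rot: [-0.002, 0.93, 0.367, 0.006]
ft_force: [0.8, -0.1, -0.5]
width: 1.002
time_s: 3.2
tcp_pos: [0.4249, -0.3348, 0.1195]
eef_rot: [-0.002, 0.998, 0.064, 0.008]
ft_force: [0.8, -0.9, -0.7]
width: 0.998
[-0.27  0.3   1.01  1.91 -0.31  1.08 -0.57]
n 2 row [-0.0147, 0.0117, 0.0296, -0.0021, -0.008, 0.0341]
```

```bash
python3 -m crank '-0.015 0.012 0.03 -0.002 -0.008 0.034 0;-0.012 0.01 0.03 -0.002 -0.008 0.034 0;0 0 0 0 0 0 0'
python3 - <<'E'
from h import *
from rig import env,capture
print(env.sense()["qpos"].round(2))
step([.399,-.361,.003],toolR(np.radians(183.4),0))
c=capture("top");pickle.dump(c,open("pics/top2.pkl","wb"))
cv2.imwrite("pics/m3.png",crop(c,310,165,100,110,5))
E
```

```text
time_s: 3.5
tcp_pos: [0.3942, -0.3662, 0.0573]
eef_rot: [0.001, 1.0, 0.021, -0.0]
ft_force: [-0.6, 0.8, 0.2]
width: 1.001
[-0.15  0.41  0.97  1.97 -0.41  0.98 -0.51]
n 2 row [0.0025, -0.0025, 0.0271, 0.001, 0.0005, -0.009]
```

View pics/m3.png

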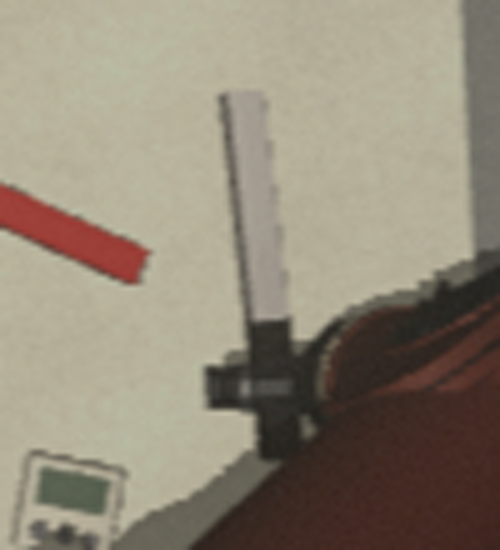

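The open gripper straddles the rubber at crop (265,388), and the bar is undisturbed. Descending and gripping.

```bash
python3 -m crank '0.0025 -0.0025 0.027 0.001 0 -0.009 0;0.0025 -0.0025 0.022 0.001 0 -0.009 0;0 0 0.004 0 0 0 0;0 0 0 0 0 0 0'
python3 -m crank '0 0 0 0 0 0 255;0 0 0 0 0 0 255;0 0 0 0 0 0 255;0 0 0 0 0 0 255;0 0 0 0 0 0 255' 100
python3 -m crank '0 0 0 0 0 0 255;0 0 0 0 0 0 255;0 0 0 0 0 0 255' 100
```

```text
time_s: 3.95
tcp_pos: [0.4079, -0.3603, 0.0102]
eef_rot: [0.001, 0.999, 0.035, 0.005]
ft_force: [0.3, -0.4, -0.0]
width: 1.0
time_s: 4.45
tcp_pos: [0.4111, -0.3613, 0.0152]
eef_rot: [0.003, 0.999, 0.036, 0.008]
ft_force: [-0.9, 0.3, -1.5]
width: 0.24
time_s: 4.75
tcp_pos: [0.411, -0.3611, 0.0152]
eef_rot: [0.002, 0.999, 0.036, 0.008]
ft_force: [-0.1, 0.3, -1.0]
width: 0.242
```

The grip is too shallow (TCP z 0.015), so I'll reopen and go lower.

```bash
python3 -m crank '0 0 0 0 0 0 0;0 0 0 0 0 0 0;0 0 0 0 0 0 0;0 0 0 0 0 0 0' 100
python3 - <<'E'
from h import *
step([.402,-.361,.003],toolR(np.radians(183.4),0),2)
E
```

```text
time_s: 5.15
tcp_pos: [0.4109, -0.3614, 0.0152]
eef_rot: [0.003, 0.999, 0.036, 0.008]
ft_force: [-0.0, 0.1, -0.7]
width: 0.905
n 2 row [-0.0045, -0.0005, 0.0061, 0.0028, -0.0075, 0.0062]
```

```bash
python3 -m crank '-0.005 0 0.006 0.003 -0.008 -0.005 0;-0.004 0 0.006 0.003 -0.008 -0.005 0;0 0 0 0 0 0 0'
python3 - <<'E'
from h import *
from rig import env
print(env.sense()["qpos"].round(2))
step([.402,-.361,.003],toolR(np.radians(183.4),0),1)
E
```

```text
time_s: 5.45
tcp_pos: [0.4013, -0.362, 0.002]
eef_rot: [-0.0, 0.999, 0.041, -0.001]
ft_force: [0.1, 0.7, 0.5]
width: 0.998
[-0.07  0.5   0.88  1.99 -0.49  0.89 -0.41]
n 1 row [0.0008, -0.0009, -0.001, -0.0008, 0.0024, 0.0236]
```

```bash
python3 -m crank '0 0 0 0 0 0.023 0;0 0 0 0 0 0 255;0 0 0 0 0 0 255;0 0 0 0 0 0 255;0 0 0 0 0 0 255' 100
python3 -m crank '0 0 0 0 0 0 255;0 0 0 0 0 0 255;0 0 0 0 0 0 255'
python3 -m crank '0 0 -0.03 0 0 0 255;0 0 -0.04 0 0 0 255;0 0 -0.04 0 0 0 255;0 0 -0.04 0 0 0 255;0 0 0 0 0 0 255'
python3 - <<'E'
from h import *
from rig import env,capture
s=env.sense();print(s["qpos"].round(2),s["ft_force"],s["torque"])
print(R.from_quat(np.roll(s["eef_rot"],-1)).as_matrix().round(3))
a=crop(capture("top"),300,150,100,110,4);b=crop(capture("side"),200,100,100,110,4)
cv2.imwrite("pics/m4.png",np.hstack([a,b]))
E
```

```text
time_s: 5.95
tcp_pos: [0.4011, -0.3622, 0.0019]
eef_rot: [-0.0, 1.0, 0.029, -0.001]
ft_force: [-0.0, -0.1, 0.0]
width: 0.331
time_s: 6.25
tcp_pos: [0.4013, -0.3624, 0.0023]
eef_rot: [-0.0, 1.0, 0.029, -0.001]
ft_force: [0.0, -0.9, -0.6]
width: 0.258
time_s: 6.75
tcp_pos: [0.3995, -0.3613, 0.155]
eef_rot: [-0.002, 1.0, 0.028, -0.004]
ft_force: [-0.0, -0.8, -2.2]
width: 0.257
[-0.27  0.28  1.08  1.87 -0.26  1.16 -0.62] [-0.01428354 -0.80342133 -2.19093702] [-0.03289779  0.07278929  0.01463994]
[[ 0.998  0.056 -0.009]
 [ 0.057 -0.998  0.003]
 [-0.009 -0.003 -1.   ]]
```

View pics/m4.png

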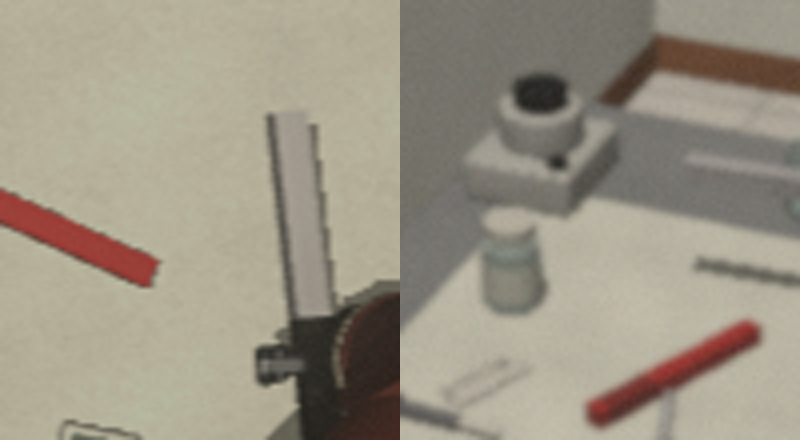

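The bar is lifted and held (2.2 N). Its mouth is at top px (372.9,177.6) and side px (272,138.5). I'll check the in-hand geometry and plan the pre-insert pose.

```bash
cat >> h.py <<'E'
piv=np.array([.4393,.072,.07])
def mount(az,nod,gap,G=.178,zo=-.010):
    # TCP pose for bar mouth 'gap' out of root along the stub's line; root el 25deg
    el=np.radians(25); f=lambda e:np.array([np.cos(az)*np.cos(e),np.sin(az)*np.cos(e),np.sin(e)])
    m=piv+.035*f(el)+gap*f(el+nod); Rm=toolR(az,el+nod); return m-Rm@np.array([G,0,zo]),Rm,m
E
python3 - <<'E'
from h import *
from rig import env
t,s=load("top0"),load("side0")
m=onz(t,372.9,177.6,.177);print(m, tri(t,(372.9,177.6),s,(272,138.5)))
S=env.sense();Rm=R.from_quat(np.roll(S["eef_rot"],-1)).as_matrix();print("tool frame mouth top",Rm.T@(m-S["tcp_pos"]))
p,Rt,mm=mount(np.radians(-72.2),.1,.11);print(p,mm)
# via: raise & partly rotate
step([.44,-.24,.26],toolR(np.radians(183.4+52),.27))
step(p,Rt,None,np.array([.44,-.24,.26]),toolR(np.radians(183.4+52),.27))
E
```

```text
[ 0.57746761 -0.35010804  0.177     ] (array([ 0.57786457, -0.35143662,  0.17261685]), np.float64(0.000278956244249893))
tool frame mouth top [ 0.17910485  0.00109007 -0.02833632]
[ 0.52623735 -0.19877813  0.22335993] [ 0.47790183 -0.04823063  0.14100018]
n 7 row [0.0112, -0.0127, -0.0173, -0.0193, -0.0346, -0.1288]
n 7 row [0.0101, 0.011, 0.0018, -0.0514, -0.0354, -0.1205]
```

```bash
python3 -m crank '0.011 -0.013 -0.017 -0.019 -0.035 -0.129 255;0.011 -0.013 -0.017 -0.019 -0.035 -0.129 255;0.011 -0.013 -0.017 -0.019 -0.035 -0.129 255;0.011 -0.013 -0.017 -0.019 -0.035 -0.129 255;0.011 -0.013 -0.017 -0.019 -0.035 -0.129 255'
python3 -m crank '0.011 -0.013 -0.017 -0.019 -0.035 -0.129 255;0.011 -0.013 -0.017 -0.019 -0.035 -0.129 255;0 0 0 0 0 0 255'
python3 - <<'E'
from h import *
from rig import env
S=env.sense();print(S["qpos"].round(2))
p,Rt,mm=mount(np.radians(-72.2),.1,.12)
step(p,Rt)
E
```

```text
time_s: 7.35
tcp_pos: [0.4298, -0.2755, 0.2231]
eef_rot: [0.041, 0.93, 0.351, -0.099]
ft_force: [0.9, -0.4, -2.6]
width: 0.259
time_s: 7.65
tcp_pos: [0.4325, -0.2299, 0.2485]
eef_rot: [0.058, 0.866, 0.478, -0.133]
ft_force: [0.4, 0.0, -1.8]
width: 0.262
[-0.65  0.05  0.9   1.82  0.23  1.41 -0.36]
n 7 row [0.0067, 0.0132, 0.0004, -0.0538, -0.0346, -0.1136]
```

```bash
python3 -m crank '0.007 0.013 0 -0.054 -0.035 -0.114 255;0.007 0.013 0 -0.054 -0.035 -0.114 255;0.007 0.013 0 -0.054 -0.035 -0.114 255;0.007 0.013 0 -0.054 -0.035 -0.114 255;0.007 0.013 0 -0.054 -0.035 -0.114 255'
python3 -m crank '0.007 0.013 0 -0.054 -0.035 -0.114 255;0.007 0.013 0 -0.054 -0.035 -0.114 255;0 0 0 0 0 0 255'
python3 - <<'E'
from h import *
from rig import env
S=env.sense();print(S["qpos"].round(2))
p,Rt,mm=mount(np.radians(-72.2),.1,.09)
step(p,Rt)
E
```

```text
time_s: 8.15
tcp_pos: [0.5015, -0.2197, 0.2279]
eef_rot: [0.172, 0.661, 0.713, -0.157]
ft_force: [-1.1, -0.0, -2.9]
width: 0.261
time_s: 8.45
tcp_pos: [0.5232, -0.2025, 0.2147]
eef_rot: [0.212, 0.554, 0.788, -0.163]
ft_force: [0.2, -0.1, -2.3]
width: 0.259
[-0.79 -0.02  0.75  2.01  0.61  1.08  0.03]
n 1 row [0.0176, 0.0046, -0.0089, -0.0048, 0.0041, 0.0357]
```

```bash
python3 -m crank '0.016 0.005 -0.009 -0.005 0.004 0.036 255;0 0 0 0 0 0 255;0 0 0 0 0 0 255'
python3 - <<'E'
from h import *
from rig import env,capture
S=env.sense();Rm=R.from_quat(np.roll(S["eef_rot"],-1)).as_matrix()
p,Rt,mm=mount(np.radians(-72.2),.1,.09);step(p,Rt,1)
t=capture("top");s=capture("side");pickle.dump((t),open("pics/top3.pkl","wb"));pickle.dump(s,open("pics/side3.pkl","wb"))
m=S["tcp_pos"]+Rm@np.array([.179,0,-.010]);print("mouth",m.round(4),"xdir",Rm[:,0].round(3))
for c in(t,s):print(proj(c,m),proj(c,m-.06*Rm[:,0]))
a=crop(t,222,200,50,42,8)
b=crop(s,245,165,50,72,8)
im=np.zeros((600,800,3),np.uint8);im[:336,:400]=a;im[:576,400:]=b;cv2.imwrite("pics/m5.png",im)
E
```

```text
time_s: 8.75
tcp_pos: [0.5181, -0.1856, 0.2109]
eef_rot: [0.21, 0.574, 0.775, -0.158]
ft_force: [0.6, 0.3, -1.5]
width: 0.257
n 1 row [0.0008, 0.0036, -0.0031, -0.0109, -0.0041, -0.0118]
mouth [ 0.4716 -0.0332  0.1287] xdir [-0.252  0.824 -0.507]
[263.83864583 216.59437515] [280.99910256 210.7684968 ]
[268.18326064 189.65973331] [269.29614686 175.85967282]
```

View pics/m5.png

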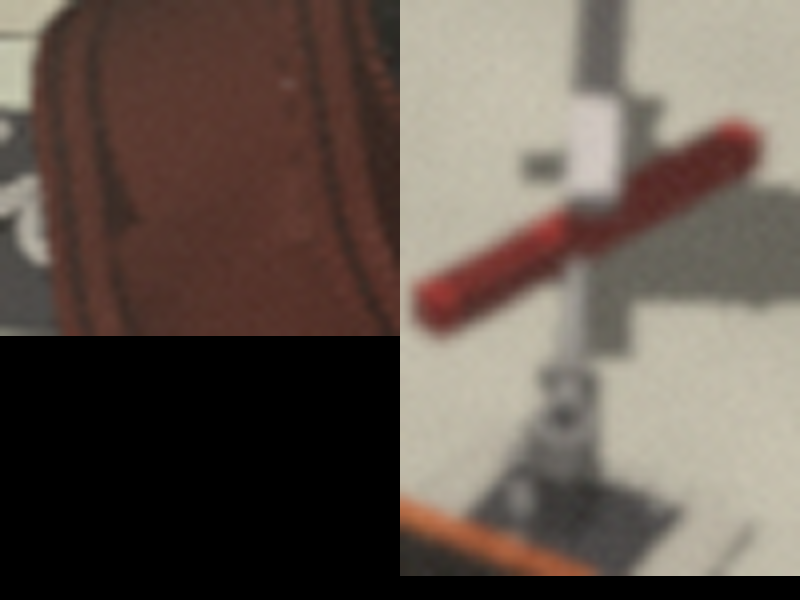

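The arm hides the top view. The side view is clear: mouth at about px (268.5,189.2), 0.3 px right of prediction. Stub tip at about (266.7,197) and shoulder at about (265.6,210.8), both 0.9 px left of the model. So the stand sits about 2.5 mm further in +x. I'll correct the pivot, use nod 0.07, and approach gently.

```bash
sed -i 's/^piv=.*/piv=np.array([.442,.072,.07])/; s/G=.178/G=.179/' h.py
python3 - <<'E'
from h import *
p,Rt,mm=mount(np.radians(-72.2),.07,.078);step(p,Rt,1)
E
```

```text
n 1 row [0.0116, 0.0058, 0.0053, -0.0098, 0.0263, -0.0112]
```

```bash
python3 -m crank '0.011 0.006 0.005 -0.01 0.026 -0.011 255;0 0 0 0 0 0 255;0 0 0 0 0 0 255'
python3 - <<'E'
from h import *
from rig import env,capture
p,Rt,mm=mount(np.radians(-72.2),.07,.078);step(p,Rt,1)
S=env.sense();Rm=R.from_quat(np.roll(S["eef_rot"],-1)).as_matrix()
print(S["ft_force"].round(2),S["torque"].round(3),(S["tcp_pos"]+Rm@np.array([.179,0,-.010])).round(4))
E
```

```text
time_s: 9.15
tcp_pos: [0.5216, -0.1795, 0.2013]
eef_rot: [0.202, 0.573, 0.781, -0.148]
ft_force: [-0.6, -0.6, -2.4]
width: 0.26
n 1 row [0.0024, 0.0011, -0.0007, -0.003, 0.0001, -0.0051]
[-0.61 -0.58 -2.36] [0.546 0.201 0.029] [ 0.4732 -0.0255  0.1232]
```

Advancing in small steps, watching the force.

```bash
python3 -m crank '0.008 0.001 -0.001 -0.003 0 -0.005 255;0.008 0 0 0 0 0 255;0 0 0 0 0 0 255'
python3 -m crank '0.007 0 0 0 0 0 255;0.007 0 0 0 0 0 255;0 0 0 0 0 0 255'
python3 - <<'E'
from h import *
from rig import env,capture
p,Rt,mm=mount(np.radians(-72.2),.07,.048);step(p,Rt,1)
S=env.sense();Rm=R.from_quat(np.roll(S["eef_rot"],-1)).as_matrix()
print(S["ft_force"].round(2),(Rm.T@S["ft_force"]).round(2),S["torque"].round(3),(S["tcp_pos"]+Rm@np.array([.179,0,-.010])).round(4))
E
```

```text
time_s: 9.45
tcp_pos: [0.5176, -0.1651, 0.1943]
eef_rot: [0.203, 0.571, 0.782, -0.148]
ft_force: [0.1, 0.1, -1.6]
width: 0.253
time_s: 9.75
tcp_pos: [0.5135, -0.1519, 0.1869]
eef_rot: [0.203, 0.571, 0.782, -0.148]
ft_force: [0.1, 0.5, -1.8]
width: 0.255
n 1 row [0.0003, 0.0003, 0.0007, -0.0002, 0.0009, -0.001]
[ 0.15  0.46 -1.82] [1.23 0.28 1.4 ] [0.594 0.18  0.001] [0.4644 0.0018 0.1087]
```

```bash
python3 -m crank '0.008 0 0 0 0 0 255;0.008 0 0 0 0 0 255;0 0 0 0 0 0 255'
python3 - <<'E'
from h import *
from rig import env,capture
p,Rt,mm=mount(np.radians(-72.2),.07,.032);step(p,Rt,1)
S=env.sense();Rm=R.from_quat(np.roll(S["eef_rot"],-1)).as_matrix()
print((Rm.T@S["ft_force"]).round(2),S["torque"].round(3))
cs=[capture("side") for _ in range(3)];c=cs[0];c["pixels"]=np.mean([x["pixels"].astype(float) for x in cs],0).round().astype(np.uint8)
cv2.imwrite("pics/m6.png",crop(c,245,180,40,45,12))
E
```

```text
time_s: 10.05
tcp_pos: [0.5089, -0.1372, 0.1784]
eef_rot: [0.203, 0.571, 0.782, -0.148]
ft_force: [-0.1, 0.3, -2.1]
width: 0.256
n 1 row [-0.0013, 0.0003, 0.0007, -0.0001, 0.0009, -0.0008]
[1.3  0.03 1.62] [ 0.599  0.239 -0.049]
```

View pics/m6.png

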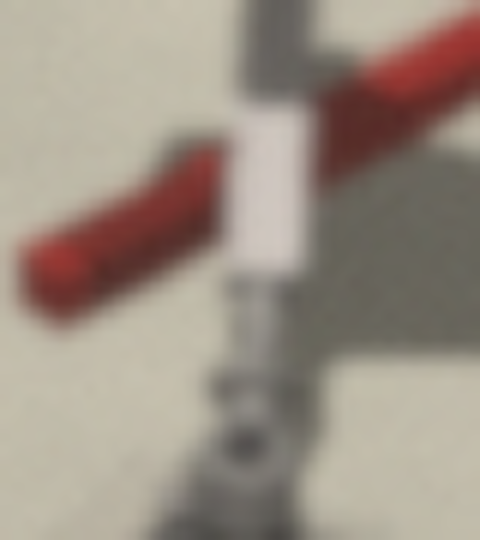

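The tube mouth (crop (265,275)) now encloses the stub (258,315), about 1 mm off-centre, with no contact force. Continuing home.

```bash
python3 -m crank '0.008 0.001 0 0 0 0 255;0.008 0 0 0 0 0 255;0 0 0 0 0 0 255'
python3 -m crank '0.006 0 0 0 0 0 255;0.005 0 0 0 0 0 255;0 0 0 0 0 0 255'
python3 - <<'E'
from h import *
from rig import env,capture
p,Rt,mm=mount(np.radians(-72.2),.07,.0);step(p,Rt,1)
S=env.sense();Rm=R.from_quat(np.roll(S["eef_rot"],-1)).as_matrix()
print((Rm.T@S["ft_force"]).round(2),S["torque"].round(3))
E
```

```text
time_s: 10.5
tcp_pos: [0.5059, -0.124, 0.1709]
eef_rot: [0.203, 0.572, 0.781, -0.148]
ft_force: [0.1, 0.1, -2.5]
width: 0.256
time_s: 10.8
tcp_pos: [0.5027, -0.1138, 0.165]
eef_rot: [0.203, 0.571, 0.781, -0.148]
ft_force: [-0.2, 0.0, -2.0]
width: 0.258
n 1 row [0.0031, -0.001, 0.0007, 0.0001, 0.0013, -0.003]
[ 1.07 -0.23  1.72] [0.581 0.19  0.061]
```

```bash
python3 -m crank '0.004 0 0 0 0 0 255;0.003 0 0 0 0 0 255;0 0 0 0 0 0 255'
python3 -m crank '0.003 0 0 0 0 0 255;0.003 0 0 0 0 0 255'
python3 - <<'E'
from h import *
from rig import env
p,Rt,mm=mount(np.radians(-72.2),.07,.0);step(p,Rt,1)
S=env.sense();Rm=R.from_quat(np.roll(S["eef_rot"],-1)).as_matrix()
print((Rm.T@S["ft_force"]).round(2),S["torque"].round(3))
E
```

```text
time_s: 11.1
tcp_pos: [0.5019, -0.1115, 0.1635]
eef_rot: [0.205, 0.572, 0.78, -0.149]
ft_force: [-0.1, 1.2, -1.7]
width: 0.263
time_s: 11.3
tcp_pos: [0.5016, -0.1111, 0.1632]
eef_rot: [0.208, 0.573, 0.778, -0.151]
ft_force: [2.3, -14.8, 9.3]
width: 0.26
n 1 row [-0.0004, -0.0008, 0.0006, -0.0017, 0.0137, -0.0098]
[-17.5   -2.15  -0.64] [-2.507 -0.317  0.028]
```

Contact at 17 N with the computed gap about 0, so the bar is home. I'll hold briefly, then compute the swing row.

```bash
python3 -m crank '0 0 0 0 0 0 255;0 0 0 0 0 0 255;0 0 0 0 0 0 255' 120
cat >> h.py <<'E'
def st():
    from rig import env
    S=env.sense();Rm=R.from_quat(np.roll(S["eef_rot"],-1)).as_matrix(); m=S["tcp_pos"]+Rm@np.array([.179,0,-.010])
    d=S["tcp_pos"][:2]-piv[:2]; a=np.arctan2(d[1],d[0]); x=-Rm[:,0]
    lv=a+np.radians(7.9+75)
    el=np.radians(25);root=piv+.035*np.array([np.cos(a)*np.cos(el),np.sin(a)*np.cos(el),np.sin(el)])
    print("lever(tcp)",lv.round(3),"lever(bar axis)",(np.arctan2(x[1],x[0])+np.radians(82.9)).round(3),"el",np.degrees(np.arcsin(x[2])).round(1),"mouth-root in tool",(Rm.T@(m-root)).round(4),"ftool",(Rm.T@S["ft_force"]).round(1),"q",S["qpos"].round(2))
    return S,Rm,a
def swing(da,nod,G=.179,gap=0):
    S,Rm,a=st(); p,Rt,_=mount(a+da,nod,gap,G); return step(p,Rt)
E
python3 - <<'E'
from h import *
swing(.5,.07)
E
```

```text
time_s: 11.6
tcp_pos: [0.5015, -0.1113, 0.1634]
eef_rot: [0.208, 0.574, 0.778, -0.151]
ft_force: [-0.3, -1.1, 2.0]
width: 0.252
lever(tcp) 0.19 lever(bar axis) 0.174 el 29.8 mouth-root in tool [0.0002 0.0024 0.0018] ftool [-1.8 -0.6 -1.2] q [-0.88  0.01  0.66  2.1   0.59  1.07 -0.22]
n 4 row [0.0015, 0.0241, -0.0006, -0.0623, 0.0036, -0.1122]
```

```bash
python3 -m crank '0.001 0.019 0 -0.05 0.002 -0.09 255;0.001 0.019 0 -0.05 0.002 -0.09 255;0.001 0.019 0 -0.05 0.002 -0.09 255;0.001 0.019 0 -0.05 0.002 -0.09 255;0.001 0.019 0 -0.05 0.002 -0.09 255' 120
python3 - <<'E'
from h import *
swing(.5,.07)
E
```

```text
time_s: 12.1
tcp_pos: [0.5803, -0.065, 0.16]
eef_rot: [0.233, 0.353, 0.901, -0.096]
ft_force: [-2.9, -2.3, 4.9]
width: 0.253
lever(tcp) 0.666 lever(bar axis) 0.703 el 29.1 mouth-root in tool [ 0.0001 -0.0059  0.0037] ftool [-1.9 -3.7 -4.6] q [-0.87  0.02  0.66  2.09  0.56  0.81  0.27]
n 4 row [0.0008, 0.0241, -0.0014, -0.0586, 0.0001, -0.1012]
```

```bash
python3 -m crank '0.001 0.02 -0.001 -0.05 0 -0.085 255;0.001 0.02 -0.001 -0.05 0 -0.085 255;0.001 0.02 -0.001 -0.05 0 -0.085 255;0.001 0.02 -0.001 -0.05 0 -0.085 255'
python3 - <<'E'
from h import *
swing(.5,.07)
E
```

```text
time_s: 12.5
tcp_pos: [0.6215, -0.0019, 0.1617]
eef_rot: [0.247, 0.171, 0.953, -0.044]
ft_force: [-0.8, -6.4, 0.5]
width: 0.251
lever(tcp) 1.056 lever(bar axis) 1.092 el 29.0 mouth-root in tool [-0.0002 -0.0057  0.0015] ftool [-1.5 -6.3  0.3] q [-0.85  0.03  0.65  2.08  0.42  0.64  0.72]
n 4 row [0.0009, 0.0241, -0.0008, -0.0563, 0.0002, -0.1016]
```

```bash
python3 -m crank '0.001 0.02 -0.001 -0.05 0 -0.085 255;0.001 0.02 -0.001 -0.05 0 -0.085 255;0.001 0.02 -0.001 -0.05 0 -0.085 255;0.001 0.02 -0.001 -0.05 0 -0.085 255'
python3 - <<'E'
from h import *
swing(.35,.07)
E
```

```text
time_s: 12.9
tcp_pos: [0.6351, 0.0719, 0.1648]
eef_rot: [0.254, -0.017, 0.967, 0.01]
ft_force: [2.1, -2.8, -4.3]
width: 0.253
lever(tcp) 1.446 lever(bar axis) 1.478 el 29.4 mouth-root in tool [-0.0008 -0.0053 -0.0006] ftool [ 0.4 -2.9  4.7] q [-0.83  0.03  0.62  2.07  0.12  0.54  1.3 ]
n 3 row [0.001, 0.0225, 0.0004, -0.0474, 0.0028, -0.0925]
```

```bash
python3 -m crank '0.001 0.02 0 -0.045 0.002 -0.085 255;0.001 0.02 0 -0.045 0.002 -0.085 255;0.001 0.02 0 -0.045 0.002 -0.085 255;0 0 0 0 0 0 255'
python3 - <<'E'
from h import *
swing(.1,.07)
E
```

```text
time_s: 13.3
tcp_pos: [0.6259, 0.1335, 0.1646]
eef_rot: [0.251, -0.161, 0.954, 0.045]
ft_force: [-1.0, 3.5, -2.7]
width: 0.252
lever(tcp) 1.77 lever(bar axis) 1.779 el 29.5 mouth-root in tool [-0.0015 -0.0015  0.0004] ftool [1.2 3.6 2.5] q [-0.81  0.04  0.58  2.07 -0.14  0.53  1.77]
n 1 row [0.0023, 0.0193, 0.0009, -0.0374, 0.0088, -0.0795]
```

The force reversed, so the lever is over-centre at about 1.77. I'll nudge it to the stop, hold, then look.

```bash
python3 -m crank '0 0.006 0 -0.012 0.002 -0.025 255;0 0.003 0 -0.005 0 -0.01 255;0 0 0 0 0 0 255'
python3 - <<'E'
from h import *
from rig import env,capture
S,Rm,a=st()
x=-Rm[:,0]
im=np.zeros((600,800,3),np.uint8)
a=crop(capture("top"),195,165,100,80,4);b=crop(capture("side"),220,150,66,96,6)
im[:320,:400]=a;im[:576,400:796]=b;cv2.imwrite("pics/m7.png",im)
E
```

```text
time_s: 13.6
tcp_pos: [0.6225, 0.1432, 0.1642]
eef_rot: [0.249, -0.178, 0.951, 0.049]
ft_force: [1.9, -0.4, -2.1]
width: 0.256
lever(tcp) 1.823 lever(bar axis) 1.816 el 29.4 mouth-root in tool [-0.0014  0.0011  0.0005] ftool [-0.4 -1.1  2.6] q [-0.81  0.04  0.57  2.07 -0.17  0.54  1.81]
```

View pics/m7.png

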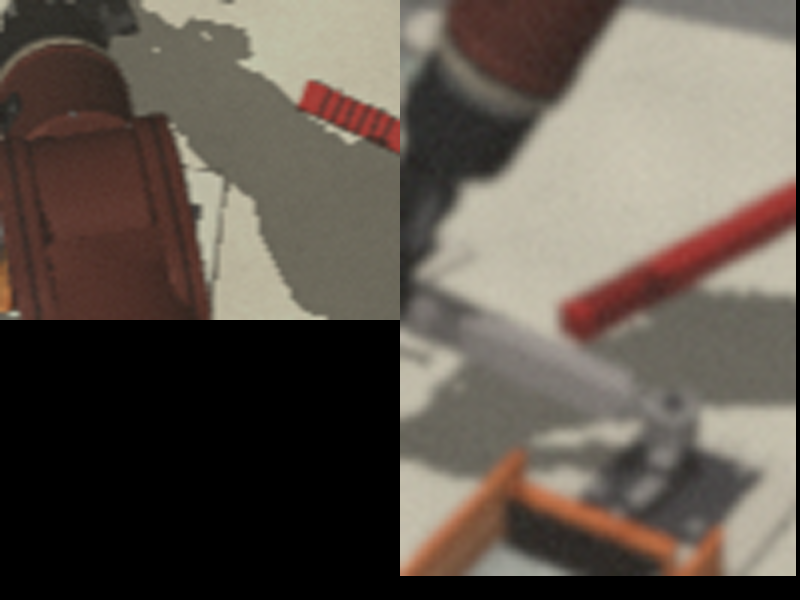

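The bar is seated on the shoulder (side crop (650,395)) and the toggle link is straightened past centre. Pulling off along the bar axis.

```bash
python3 -m crank '-0.01 0 0 0 0 0 255;-0.01 0 0 0 0 0 255;-0.01 0 0 0 0 0 255' 
python3 - <<'E'
from h import *
st()
E
python3 -m crank '-0.01 0 0 0 0 0 255;-0.01 0 0 0 0 0 255;-0.01 0 0 0 0 0 255;-0.01 0 0 0 0 0 255' 
python3 - <<'E'
from h import *
st()
E
```

```text
time_s: 14.0
tcp_pos: [0.6473, 0.1515, 0.1787]
eef_rot: [0.247, -0.177, 0.951, 0.049]
ft_force: [-0.2, -0.7, -1.4]
width: 0.252
lever(tcp) 1.816 lever(bar axis) 1.812 el 29.2 mouth-root in tool [-0.0313  0.0007  0.0001] ftool [ 1.1 -0.6  1. ] q [-0.81  0.09  0.57  1.99 -0.2   0.58  1.83]
time_s: 14.4
tcp_pos: [0.6836, 0.1654, 0.2001]
eef_rot: [0.247, -0.177, 0.951, 0.049]
ft_force: [-0.0, 0.2, -2.7]
width: 0.251
lever(tcp) 1.816 lever(bar axis) 1.813 el 29.2 mouth-root in tool [-0.0756  0.0006  0.0003] ftool [1.3 0.2 2.4] q [-0.79  0.15  0.57  1.88 -0.25  0.64  1.85]
```

The bar is off the stub. Moving to open bench between the stand and the rack: TCP (0.69,0.20), bar azimuth 60°, levelled.

```bash
python3 -m crank '-0.015 0 -0.005 0 0 0 255;-0.015 0 -0.005 0 0 0 255;-0.01 0 0 0 0 0 255' 
python3 - <<'E'
from h import *
st();step([.70,.20,.2],toolR(np.radians(60),0))
E
```

```text
time_s: 14.7
tcp_pos: [0.7139, 0.1771, 0.2296]
eef_rot: [0.247, -0.177, 0.951, 0.049]
ft_force: [-0.7, -0.1, -2.4]
width: 0.253
lever(tcp) 1.816 lever(bar axis) 1.813 el 29.2 mouth-root in tool [-0.1184  0.0007 -0.0098] ftool [1.7 0.2 1.7] q [-0.78  0.2   0.57  1.77 -0.26  0.71  1.85]
n 6 row [0.001, 0.0048, 0.0048, -0.028, 0.0818, -0.1107]
```

```bash
python3 -m crank '0.001 0.005 0.005 -0.028 0.082 -0.111 255;0.001 0.005 0.005 -0.028 0.082 -0.111 255;0.001 0.005 0.005 -0.028 0.082 -0.111 255;0.001 0.005 0.005 -0.028 0.082 -0.111 255;0.001 0.005 0.005 -0.028 0.082 -0.111 255'
python3 - <<'E'
from h import *
from rig import env,capture
st();step([.70,.20,.2],toolR(np.radians(60),0))
a=crop(capture("top"),110,100,160,150,5)[:600]
cv2.imwrite("pics/m8.png",a)
E
```

```text
time_s: 15.2
tcp_pos: [0.7051, 0.1988, 0.2049]
eef_rot: [0.037, -0.46, 0.887, 0.008]
ft_force: [-0.6, 0.1, -1.5]
width: 0.252
lever(tcp) 1.896 lever(bar axis) 2.403 el 4.2 mouth-root in tool [-0.0567 -0.1283 -0.1108] ftool [0.4 0.5 1.5] q [-0.64  0.49  0.47  1.36 -0.26  1.28  2.37]
n 1 row [0.0023, 0.0049, 0.0047, -0.022, 0.072, -0.0915]
```

View pics/m8.png

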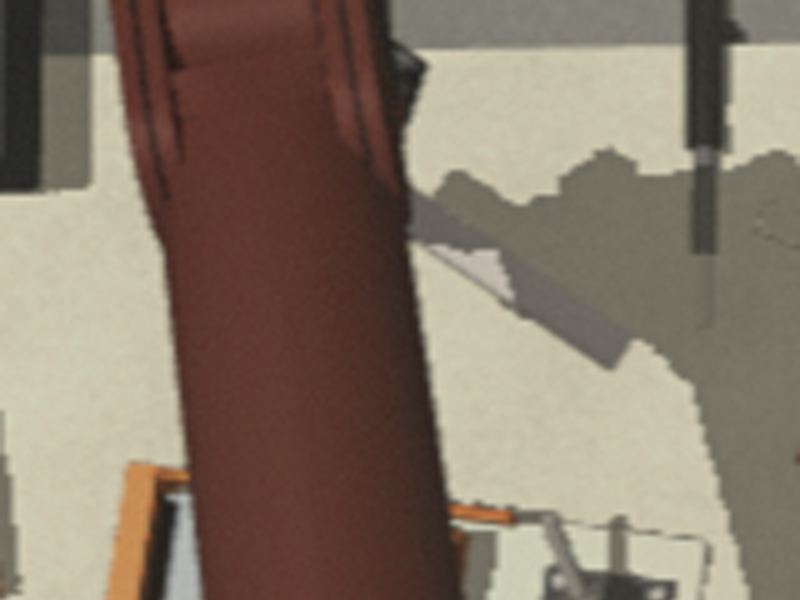

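Stub bare and closed at (560,550). The bar points clear of the pipette and stand, with open bench below. Levelling and lowering at the present azimuth, since j7 is near its range.

```bash
python3 -m crank '0 0 0.02 -0.003 0.073 0 255;0 0 0.04 0 0 0 255;0 0 0.04 0 0 0 255;0 0 0 0 0 0 255'
python3 - <<'E'
from h import *
S,Rm,a=st();x=-Rm[:,0];az=np.arctan2(x[1],x[0]);print(np.degrees(az),Rm[2].round(4),S["tcp_pos"])
step([*S["tcp_pos"][:2],.004],toolR(az,0),4)
E
```

```text
time_s: 15.65
tcp_pos: [0.7087, 0.204, 0.0982]
eef_rot: [0.001, -0.463, 0.886, -0.007]
ft_force: [-0.6, -0.1, -3.0]
width: 0.255
lever(tcp) 1.906 lever(bar axis) 2.409 el -0.2 mouth-root in tool [-0.0539 -0.1283 -0.0225] ftool [0.4 0.5 2.9] q [-0.65  0.63  0.45  1.39 -0.27  1.18  2.36]
55.12846855977376 [ 0.0041 -0.0144 -0.9999] [0.70866363 0.20395107 0.0982148 ]
n 4 row [-0.0001, 0.0002, 0.0236, -0.0036, -0.001, 0.0]
```

```bash
python3 -m crank '0 0 0.025 -0.005 0 0 255;0 0 0.025 -0.005 0 0 255;0 0 0.025 -0.004 0 0 255;0 0 0.008 0 0 0 255;0 0 0 0 0 0 255'
python3 -m crank '0 0 0.003 0 0 0 255;0 0 0.002 0 0 0 255;0 0 0 0 0 0 255'
python3 - <<'E'
from h import *
S,Rm,a=st();print(Rm[2].round(4),S["tcp_pos"],S["ft_force"],S["torque"])
E
```

```text
time_s: 16.15
tcp_pos: [0.7142, 0.2046, 0.022]
eef_rot: [0.005, -0.46, 0.888, -0.001]
ft_force: [-0.6, 0.3, -1.8]
width: 0.253
time_s: 16.45
tcp_pos: [0.717, 0.2055, 0.0221]
eef_rot: [0.008, -0.46, 0.888, -0.002]
ft_force: [0.8, 0.4, -2.5]
width: 0.252
lever(tcp) 1.899 lever(bar axis) 2.403 el 0.7 mouth-root in tool [-0.0601 -0.1316  0.057 ] ftool [-0.8 -0.4  2.5] q [-0.62  0.7   0.42  1.43 -0.31  1.06  2.39]
[-0.0126 -0.0099 -0.9999] [0.71698098 0.20546191 0.02213263] [ 0.83689651  0.39109666 -2.50276633] [ 0.06111674 -0.00357013 -0.0122679 ]
```

```bash
python3 -m crank '0 0 0.008 0 -0.008 0 255;0 0 0.005 0 0 0 255;0 0 0 0 0 0 255'
python3 - <<'E'
from h import *
S,Rm,a=st();print(Rm[2].round(4),S["tcp_pos"],S["ft_force"],S["torque"])
E
```

```text
time_s: 16.75
tcp_pos: [0.7181, 0.206, 0.0099]
eef_rot: [0.013, -0.46, 0.888, 0.0]
ft_force: [-1.1, -0.4, -2.6]
width: 0.255
lever(tcp) 1.899 lever(bar axis) 2.403 el 1.4 mouth-root in tool [-0.0601 -0.132   0.0721] ftool [1.  0.7 2.5] q [-0.61  0.71  0.42  1.44 -0.32  1.03  2.4 ]
[-0.0236 -0.0113 -0.9997] [0.71807986 0.20596864 0.00987322] [-1.05797137 -0.41289361 -2.55574652] [ 0.09630052 -0.06553036 -0.0393956 ]
```

```bash
python3 -m crank '0 0 0 -0.01 0.024 0 255;0 0 0.003 0 0 0 255;0 0 0 0 0 0 255'
python3 - <<'E'
from h import *
S,Rm,a=st();print(Rm[2].round(4),S["tcp_pos"],S["ft_force"],S["torque"])
E
```

```text
time_s: 17.05
tcp_pos: [0.7177, 0.2056, 0.006]
eef_rot: [-0.0, -0.46, 0.888, -0.001]
ft_force: [-0.2, -0.2, -3.0]
width: 0.255
lever(tcp) 1.898 lever(bar axis) 2.402 el -0.1 mouth-root in tool [-0.0616 -0.1326  0.0686] ftool [0.3 0.1 3. ] q [-0.61  0.73  0.42  1.42 -0.31  1.06  2.39]
[ 1.4e-03 -7.0e-04 -1.0e+00] [0.71773169 0.20562452 0.00599053] [-0.22777548 -0.23245415 -2.98516702] [ 0.06755303 -0.05649377 -0.0071414 ]
```

Level at z = 0.006 (it was gripped at 0.0023). Lowering the last millimetres by feel.

```bash
python3 -m crank '0 0 0.003 0 0 0 255;0 0 0.001 0 0 0 255;0 0 0 0 0 0 255'
python3 -m crank '0 0 0.002 0 0 0 255;0 0 0 0 0 0 255'
python3 - <<'E'
from h import *
S,Rm,a=st();print(Rm[2].round(4),S["tcp_pos"],S["ft_force"],S["torque"])
E
```

```text
time_s: 17.35
tcp_pos: [0.7181, 0.2056, 0.0026]
eef_rot: [0.001, -0.46, 0.888, -0.001]
ft_force: [-0.0, -0.1, -1.9]
width: 0.254
time_s: 17.55
tcp_pos: [0.7182, 0.2056, 0.003]
eef_rot: [0.001, -0.46, 0.888, -0.0]
ft_force: [1.0, -0.0, -2.4]
width: 0.258
lever(tcp) 1.897 lever(bar axis) 2.402 el 0.1 mouth-root in tool [-0.0617 -0.1329  0.0724] ftool [-0.5 -0.8  2.4] q [-0.61  0.74  0.42  1.42 -0.32  1.05  2.39]
[-0.0016 -0.0014 -1.    ] [0.71823553 0.20561006 0.00295604] [ 0.97681358 -0.01896293 -2.41396865] [ 0.16441959 -0.13490265 -0.05254666]
```

```bash
python3 -m crank '0 0 0.0025 0 0 0 255;0 0 0 0 0 0 255'
python3 -m crank '0 0 0.0025 0 0 0 255;0 0 0 0 0 0 255'
python3 - <<'E'
from h import *
S,Rm,a=st();print(Rm[2].round(4),S["tcp_pos"],S["ft_force"],S["torque"])
E
```

```text
time_s: 17.75
tcp_pos: [0.7188, 0.2056, 0.0028]
eef_rot: [0.002, -0.46, 0.888, -0.0]
ft_force: [-0.4, -0.5, -2.3]
width: 0.251
time_s: 17.95
tcp_pos: [0.7193, 0.2056, 0.0028]
eef_rot: [0.003, -0.459, 0.888, 0.0]
ft_force: [-0.9, 0.3, -2.6]
width: 0.253
lever(tcp) 1.896 lever(bar axis) 2.402 el 0.3 mouth-root in tool [-0.0622 -0.1336  0.0734] ftool [0.3 0.9 2.6] q [-0.61  0.74  0.41  1.42 -0.32  1.05  2.39]
[-0.0046 -0.0023 -1.    ] [0.71930473 0.20560576 0.00277083] [-0.87748999  0.28589051 -2.62022464] [ 0.00293025  0.02537609 -0.08523677]
```

```bash
python3 -m crank '0 0 0.003 -0.002 0.006 0 255;0 0 0.002 0 0 0 255'
python3 - <<'E'
from h import *
S,Rm,a=st();print(Rm[2].round(4),S["tcp_pos"],S["ft_force"],S["torque"])
E
```

```text
time_s: 18.15
tcp_pos: [0.72, 0.2055, 0.0024]
eef_rot: [0.0, -0.459, 0.888, -0.0]
ft_force: [-8.6, -1.2, 16.1]
width: 0.25
lever(tcp) 1.895 lever(bar axis) 2.401 el 0.0 mouth-root in tool [-0.0629 -0.1342  0.0724] ftool [  6.    6.3 -16.1] q [-0.61  0.74  0.42  1.41 -0.32  1.05  2.39]
[-1.e-04 -3.e-04 -1.e+00] [0.7200153  0.20553034 0.00243584] [-8.60821394 -1.21637585 16.0888659 ] [-0.21823964  1.66050492 -0.06958601]
```

The bar is on the bench (16 N upward). Releasing.

```bash
python3 -m crank '0 0 0 0 0 0 150;0 0 0 0 0 0 100;0 0 0 0 0 0 50;0 0 0 0 0 0 0;0 0 0 0 0 0 0' 20
python3 -m crank '0 0 0 0 0 0 0;0 0 -0.02 0 0 0 0;0 0 -0.04 0 0 0 0;0 0 -0.05 0 0 0 0;0 0 -0.05 0 0 0 0'
python3 -m crank '0.04 0 -0.02 0 0 0.12 0;0.04 0 -0.02 0 0 0.12 0;0.03 0 -0.02 0 0 0.12 0;0 0 0 0 0 0 0'
python3 - <<'E'
from h import *
from rig import env
S,Rm,a=st();print(Rm.round(2).tolist())
E
```

```text
time_s: 18.65
tcp_pos: [0.72, 0.2054, 0.0008]
eef_rot: [-0.0, -0.459, 0.888, -0.0]
ft_force: [0.7, 0.0, -0.6]
width: 1.0
time_s: 19.15
tcp_pos: [0.7148, 0.2045, 0.1542]
eef_rot: [-0.009, -0.459, 0.888, 0.001]
ft_force: [1.3, 0.4, -0.6]
width: 0.999
time_s: 19.55
tcp_pos: [0.6446, 0.1211, 0.2269]
eef_rot: [-0.002, -0.286, 0.958, -0.0]
ft_force: [0.3, -0.2, 0.2]
width: 0.998
lever(tcp) 1.685 lever(bar axis) 2.028 el -0.2 mouth-root in tool [ 0.0131 -0.0594 -0.1527] ftool [-0.2 -0.4 -0.2] q [-0.69  0.39  0.59  1.48 -0.22  1.35  2.06]
[[-0.84, -0.55, -0.0], [-0.55, 0.84, -0.0], [0.0, 0.0, -1.0]]
```

```bash
python3 - <<'E'
from h import *
step([.53,-.2,.28],toolR(np.radians(-20),0))
E
```

```text
n 8 row [0.0218, -0.0384, -0.0066, -0.0002, -0.0005, 0.1162]
```

```bash
python3 -m crank '0.022 -0.038 -0.008 0 0 0.116 0;0.022 -0.038 -0.008 0 0 0.116 0;0.022 -0.038 -0.008 0 0 0.116 0;0.022 -0.038 -0.008 0 0 0.116 0;0.022 -0.038 -0.008 0 0 0.116 0'
python3 -m crank '0.022 -0.038 -0.008 0 0 0.116 0;0.022 -0.038 -0.008 0 0 0.116 0;0.022 -0.038 -0.008 0 0 0.116 0;0.022 -0.038 -0.008 0 0 0.116 0;0 0 0 0 0 0 0'
python3 - <<'E'
from h import *
from rig import capture
im=np.zeros((600,800,3),np.uint8)
t,s=capture("top"),capture("side");pickle.dump(t,open("pics/top9.pkl","wb"));pickle.dump(s,open("pics/side9.pkl","wb"))
im[:600,:520]=crop(t,155,110,130,150,4);im[:560,520:800]=crop(s,195,150,70,140,4)
cv2.imwrite("pics/m9.png",im)
E
```

```text
time_s: 20.05
tcp_pos: [0.6076, -0.0875, 0.2653]
eef_rot: [-0.002, -0.001, 1.0, 0.001]
ft_force: [0.8, -1.6, 0.1]
width: 1.003
time_s: 20.55
tcp_pos: [0.4892, -0.2316, 0.2984]
eef_rot: [-0.002, 0.242, 0.97, -0.001]
ft_force: [0.4, 0.6, 0.2]
width: 1.004
```

View pics/m9.png

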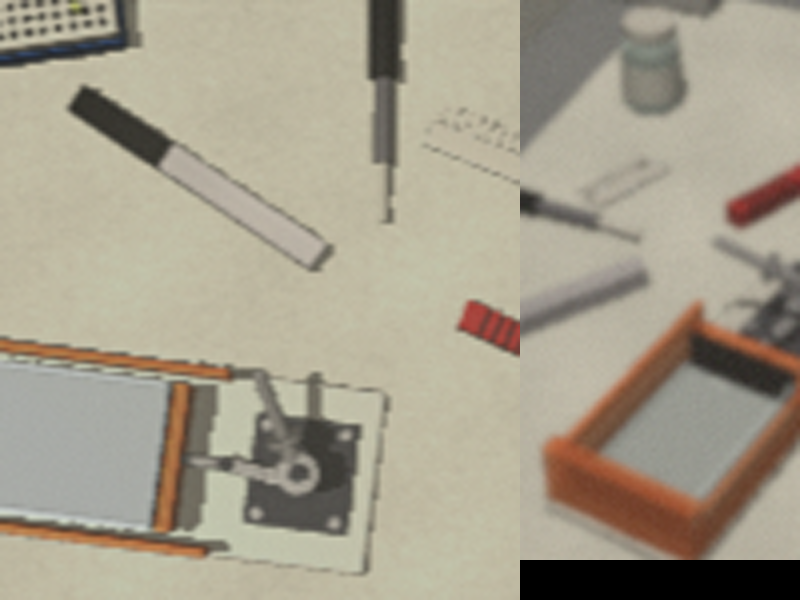

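The top view shows the bar flat and clear: mouth (322,255), tail (83,100) in crop px. The gate has moved to the tray. Lever pivot is at (298,473), tip at (258,378). One numeric check, then hand in.

```bash
python3 - <<'E'
from h import *
from rig import env
t=load("top9");P=lambda u,v,z:onz(t,155+u/4-.4,110+v/4-.4,z)
m,q=P(317,255,.024),P(85,98,.024);print("bar",m.round(3),q.round(3),np.linalg.norm(m-q))
d=P(260,380,.115)-P(298,473,.08);print("lever",np.arctan2(d[1],d[0])+np.radians(82.9))
g0,g1=proj(t,[0,0,0]),0
env.hand_in()
E
```

```text
bar [0.617 0.058 0.024] [0.75  0.247 0.024] 0.23081925574671647
lever 1.8020826057767145
the job is handed in; nothing more can be done
```

The job is handed in. The bar went fully home on the stub, I swung the lever with it past the dead point to its stop, then pulled the bar off and laid it flat on open bench. It took about 20.6 of the 67 s.

**Last checks that agreed:**
- **Lever:** before hand-in I measured it from the final top picture at about 1.80 rad against the 1.79 stop, and it stayed there on its own with the bar off. During the swing the force on the bar reversed near 1.77.
- **Bar:** it lies on open bench between the stand and the pipette, clear of both. It met the bench level (16 N at touchdown), then I released it.
- **Bystanders:** those in the last picture (jar, pipette, comb) look unmoved. The timer, spare tray and beaker were outside the crop.

**What did not fit exactly:**
- **Bar length:** measured on the bench at 231 mm instead of 240 mm. I put this down to picking pixels by eye, but did not confirm it.
- **Stand position:** the top and side views disagreed by about 2.5 mm, and I used the side view for the fit.
- **Stub nod:** only roughly seen (0 to +0.18 rad). I used +0.07, and the bar slid on with almost no force until it met the shoulder at 17 N.
- **First grip:** it was too shallow, so I reopened and gripped again lower.

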